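# Fasten the undone quarter-turn stud on the measuring unit's cover

## Task

The access cover of the low grey measuring unit is held by three quarter-turn wing studs; two are fastened and one has been left undone, standing higher than the others with its wing across theirs. Press the undone stud's head fully down, turn it a quarter turn clockwise (seen from above) until its cam catches with the wing along the unit's long side, and let go. Leave the two fastened studs fastened.

Things in the scene. Friction and masses are not known exactly. Their poses are not given: they have to be found in the camera images.
- unit: Low grey steel box with an aluminium cover, 230 mm (its x) by 330 mm (its y, long side) by 75 mm high; it stands firm. Origin: centre of its underside. On the cover: three like wing studs at (-60, 100), (-60, -100) and (60, 0) mm; a round black knob, 34 wide, 22 high, near the +x -y corner; a steel probe, 50 wide, 46 high, near the +x +y corner.
- loose_stud_grip (a point): Undone stud's head, moves with it: steel disc 54 mm wide, 5 thick, with an upright black wing (the grip) 46 long, 13 thick, 29 high. Point on the upright axis, 21 mm above the disc's top, 8 below the wing's top; x along the wing, y across it, z up. At the start 39 mm above the cover, the disc's underside 13. A fastened stud is 6.5 mm lower, its wing along the unit's y.
- loose_stud_press (a joint): How far that head is pressed down, m: 0 up, 0.0125 bottom stop. Its spring pushes up with 3 N at the top, 7 N at the bottom. It can turn only while pressed at least 0.0105. Let go at the end of the turn, it springs back up to about 0.0065: the cam has caught and it cannot turn back.
- loose_stud_turn (a joint): Turn of that head, rad, growing clockwise from above: 0 to 0.06 at the start (undone, wing along the unit's x), 1.57 = quarter turn, a hard stop (wing along the unit's y). The cam catches from about 1.35 on. Turns easily once pressed (under 0.1 N m) and stays where it is left.
- near_stud_turn (a joint): Turn of the first fastened stud, rad, same meaning: about 1.5 = fastened. To be left so.
- far_stud_turn (a joint): Turn of the second fastened stud, rad, same meaning: about 1.5 = fastened. To be left so.

How it is judged:
On the way:
1. the undone stud's head is pressed down (at least 9 mm) (value of joint loose_stud_press above 0.009 m).
At the end, for the whole second after the job is handed in: The undone stud is turned at least 1.3 rad (75 degrees) clockwise and has sprung back up into its catch (pressed between 4 and 9 mm), and the other two studs are still turned at least 1.2 rad (fastened) (value of joint loose_stud_turn above 1.3 rad and value of joint loose_stud_press between 0.004 and 0.009 m and value of joint each of near_stud_turn, far_stud_turn above 1.2 rad); the robot touches nothing.
It fails at once if a fastened stud is undone (value of joint any of near_stud_turn, far_stud_turn below 0.9 rad).
It also fails if it takes over 35 s, if anything falls off the work surface, if the arm or the gripper's body presses on something with over 40 N, if the wrist force passes 120 N, or if a joint passes its speed limit or range.

## Robot

A 6-joint arm with a two-finger parallel gripper is mounted at the origin on the work surface. World frame = base frame: x ahead of the robot, y to its left, z up, the work surface at z = 0. Lengths are in m, angles in rad, forces in N, time in s.
With the tool pointing down it reaches from about 0.35 to 0.775 m from the base axis. Payload 7.3 kg.
Tool frame: the origin (TCP) lies at the very end of the fingers, on their centre line; the grasp point (between the pads) lies 19 mm behind it; z points along the fingers, y is the direction in which the jaws open and shut (so a half turn about z gives the same grasp; the last joint's range is limited). The gripper opens to 92 mm and grips with 3 to 60 N. Pads are 19 mm wide; open, the fingers measure 130 mm over their backs; the gripper's body (75 mm by 190 mm) begins 47 mm behind the grasp point.
Start: joints at [1.164, 0.342, 1.524, -0, 1.275, -0.146], TCP at [0.135, 0.507, 0.227] pointing down, gripper open.
Joint ranges: [-2.53, 2.53], [-0.77, 2.02], [0.04, 2.7], [-1, 4.14], [0.28, 2.66], [-3.11, 3.11]. Speed limits (rad/s): [2.57, 2.57, 3.14, 3.14, 3.14, 3.14].

## Interface

Orientations are given as [roll, pitch, yaw] about the fixed x, y, z axes, in that order (R = Rz(yaw) Ry(pitch) Rx(roll)).
In Python, from cell import robot gives the robot as it stands.
- The arm moves only by the shell command python3 -m pendant 'ROWS' [OPENING] [FORCE]. ROWS is JSON, a list of rows, each a list of 2 entries, a list of its own where there are three numbers: the shift along the tool's x, y, z in mm, then the turn about the tool's z in degrees. In form: [[[x, y, z], turn], ...]. A call has 1 to 10 rows; each row is the pose to reach, as a shift and turn from the pose measured when the call began, along the tool's axes at that moment; what a row does not reach only later rows make up. A row lasts 1/12 s, in which the tool goes at most 41.7 mm and 7.16 degrees, less where a joint would pass 70% of its speed; a pose out of reach is approached as far as the arm can. A call with a gripper value outside its range is refused whole. OPENING is the opening, from 0 (shut) to 1 (fully open), set as the call begins (- or left out, the last holds). The fingers move at their own pace and stop on an object; FORCE is the grip in N (left out, the last holds). Time passes only in rows, so rows that repeat a pose let the fingers close. It gives the time, the measured TCP pose, the force and the opening at its end, in the units of the state.
- robot.observe(): the state, without advancing time (a new reading comes with each control period).
- robot.read_camera(name): name is "side" or "top" or "wrist"; returns the picture (384x512x3 uint8, red, green, blue); there is no depth.
- robot.calibration(name): a dict with "vfov" (degrees; the focal length in pixels is half the picture's height over the tangent of half this angle, whatever the lens; pixels are square), "cx", "cy" (the principal point, pixels), "k1" (the pictures are not rectified: a ray, as slopes to the right and down, at radius r is drawn at 1 + k1 r^2 times it, then the intrinsics apply), "rvec" (rotation vector, rad) and "tvec" (3), from world to camera coordinates, as OpenCV has them. Camera axes: x right, y down, z forward; pixel columns grow to the right and rows downward; lengths in m; the calibration is good to about 2 mm. A picture is of the moment at which its call begins: read the wrist's pose just before it. calibration takes no time and is no camera call; for the wrist camera it gives the pose at the moment of the call.
- robot.hand_in(): hands the job in, once; it reports no verdict.
Trained networks look in the newest picture that a camera, given by its name, has taken for a name from the list of things; names that differ only in an ending like _2 or _b are one class to them, and where a whole thing is asked for, a point or a joint stands for the part that bears it (a point fixed in the world has none). Each returns a list of dicts, best first, with "p" (0 to 1); they miss things now and then, are a little off and sometimes report something else, mostly with a low value. They report only what shows in the picture. A call takes as long as a camera call.
- robot.find_in(camera, query): "xy" ([column, row] as shares, 0 to 1, of the picture: columns of its width, rows of its height, amid what is visible of it).
The state is a dict: "time": time; "qpos": joint angles; "qvel": joint speeds; "joint_efforts": joint torques, N m; "tool_pos": TCP position; "tool_rot": TCP orientation; "contact_force": force on the tool from outside, world axes, zero at the start; "torque": the same for the moment, N m; "opening": finger opening in m.
Only numpy, scipy, OpenCV 4.12 (cv2) and the standard library are available. Lean on these libraries where they do the work, as an engineer would, in place of code of your own. Each camera call takes 0.05 s, during which the arm holds its last target.

## Working session

There is one attempt and no reset: what is moved stays moved. The work goes in short steps, Python scripts to look and compute and a shell command to move; the robot and the scene stay as the last step left them, time stands still between calls to the robot, and variables do not carry over. Pictures are saved under pics/ and viewed, and the job is handed in when it is done.

```bash
mkdir -p pics
python3 - <<'E'
from cell import robot
import cv2
print(robot.observe())
for n in("side","top","wrist"):
    im=robot.read_camera(n); cv2.imwrite(f"pics/{n}0.png",im[:,:,::-1]); print(n,robot.calibration(n))
    for q in("loose_stud_grip","near_stud_turn","unit"):
        print(q,robot.find_in(n,q))
E
```

```text
{'time': 0.0, 'qpos': array([ 1.16401621e+00,  3.42687845e-01,  1.52503101e+00, -5.68579313e-05,
        1.27536253e+00, -1.45993490e-01]), 'qvel': array([ 0.00107375, -0.00194357, -0.00139628,  0.00186552, -0.00042352,
       -0.00031603]), 'joint_efforts': array([ 5.28597193e-04, -4.31254184e+01, -2.44214594e+01,  7.18453154e-02,
        5.60741080e-02, -1.41534629e-04]), 'tool_pos': array([0.13519632, 0.50687422, 0.22605817]), 'tool_rot': array([-3.14011185e+00, -1.62782305e-04,  2.88082250e+00]), 'contact_force': array([-0.18274552,  1.02880516,  0.2605526 ]), 'torque': array([ 0.03518933,  0.04379024, -0.00242449]), 'opening': 0.09179700391687295}
side {'vfov': 43.54950095961187, 'cx': 256.2848570395043, 'cy': 191.0347321479113, 'k1': -0.20055418990104068, 'rvec': array([ 2.28414124, -0.27050518,  0.13623171]), 'tvec': array([-0.53079292,  0.16784223,  0.78274319])}
loose_stud_grip [{'xy': [0.5076, 0.7648], 'p': 0.86}]
near_stud_turn [{'xy': [0.6131, 0.5966], 'p': 0.6}]
unit [{'xy': [0.549, 0.7112], 'p': 0.96}]
top {'vfov': 45.47577989597384, 'cx': 247.3464592140787, 'cy': 196.4519397754027, 'k1': 0.03135713840405674, 'rvec': array([ 2.16741801, -2.20519335,  0.1096202 ]), 'tvec': array([0.01018298, 0.57935082, 0.80728604])}
loose_stud_grip [{'xy': [0.7029, 0.6089], 'p': 0.75}]
near_stud_turn [{'xy': [0.5719, 0.4333], 'p': 0.58}]
unit [{'xy': [0.5895, 0.5339], 'p': 0.79}]
wrist {'vfov': 58.512567135309915, 'cx': 256.04613803896234, 'cy': 190.99182658582598, 'k1': -0.016126172643724828, 'rvec': array([-2.29969749, -1.76666928, -0.25746758]), 'tvec': array([-0.52535453, -0.03593129,  0.39071391])}
loose_stud_grip []
near_stud_turn []
unit []
```

View pics/side0.png

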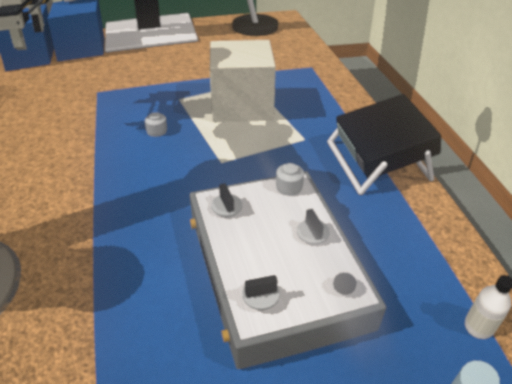

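View pics/top0.png

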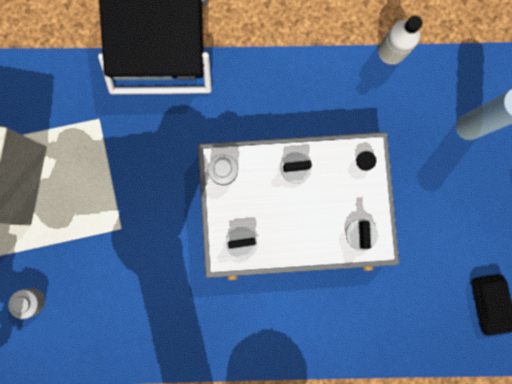

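The top view shows the loose stud at about (364,235), with its wing across the others. The fastened studs are at (297,166) and (242,242), the probe at (222,168), the knob at (366,160), and the cover corners at about (202,146), (386,135), (396,263) and (208,274). Next I fit the unit's pose from these points.

```bash
cat > h.py <<'E'
import numpy as np, cv2
from scipy.optimize import least_squares
from scipy.spatial.transform import Rotation as R
def proj(cal,P):
    P=np.atleast_2d(P); c=P@cv2.Rodrigues(cal['rvec'])[0].T+cal['tvec']
    s=c[:,:2]/c[:,2:]; r2=(s**2).sum(1,keepdims=True); f=192/np.tan(np.radians(cal['vfov']/2))
    return s*(1+cal['k1']*r2)*f+[cal['cx'],cal['cy']]
def ray(cal,uv,z):
    uv=np.atleast_2d(uv)
    out=[]
    for p in uv:
        s=least_squares(lambda q:proj(cal,[q[0],q[1],z])[0]-p,[0.2,0.4]).x; out.append([*s,z])
    return np.array(out)
E
python3 - <<'E'
from h import *
from cell import robot
g=cv2.imread('pics/top0.png'); cal=robot.calibration('top'); cs=robot.calibration('side')
hsv=cv2.cvtColor(g,cv2.COLOR_BGR2HSV)
# dark wings
m=(g.max(2)<60).astype(np.uint8)
m[:130]=0;m[280:]=0;m[:,:195]=0;m[:,400:]=0
n,l,st,ce=cv2.connectedComponentsWithStats(m)
for i in range(1,n):
    if st[i,4]>60:
        ys,xs=np.where(l==i);print(st[i],ce[i],cv2.minAreaRect(np.c_[xs,ys].astype(np.float32)))
corn=np.array([(202,146),(386,135),(396,263),(208,274)],float) # (+x+y),(+x-y),(-x-y),(-x+y)
L=np.array([[.115,.165],[.115,-.165],[-.115,-.165],[-.115,.165]])
def W(p,xy,z):
    c,s=np.cos(p[2]),np.sin(p[2]);xy=np.atleast_2d(xy)
    return np.c_[xy@np.array([[c,s],[-s,c]])+p[:2],np.full(len(xy),z)]
print(ray(cal,corn,.075))
best=min((least_squares(lambda p:(proj(cal,W(p,L,.075))-corn).ravel(),[.2,.4,a]) for a in(0,1.5,3,-1.5)),key=lambda r:r.cost)
p=best.x;print(p,best.fun.round(1))
studs=[[-.06,-.1],[-.06,.1],[.06,0]]
print('studs',W(p,studs,.0))
print('top pred',proj(cal,W(p,studs[:1],.122)),proj(cal,W(p,studs[1:],.1155)))
print('side pred',proj(cs,W(p,studs[:1],.122)),proj(cs,W(p,studs[1:],.1155)),'corners',proj(cs,W(p,L,.075)))
E
```

```text
[357 152  19  18 263] [365.66539924 160.3460076 ] ((365.7500305175781, 160.25001525878906), (16.970561981201172, 17.677669525146484), 45.0)
[284 161  27  10 207] [296.84057971 165.71497585] ((296.9146423339844, 165.73170471191406), (7.840639114379883, 26.61400032043457), 83.6598129272461)
[359 221  11  27 262] [364.27862595 234.13358779] ((364.0, 234.0), (26.0, 10.0), 90.0)
[229 238  26  10 164] [241.46341463 242.50609756] ((241.50997924804688, 242.56997680664062), (6.363961219787598, 25.73868751525879), 81.8698959350586)
[[ 0.66333952  0.07729452  0.075     ]
 [ 0.67761005 -0.24012759  0.075     ]
 [ 0.458495   -0.24744788  0.075     ]
 [ 0.44588545  0.06931994  0.075     ]]
[ 0.56173593 -0.08526894  0.04003183] [-4.1 -3.8  3.  -3.3  4.5  3.  -3.4  3.5]
studs [[ 0.50578611 -0.18759009  0.        ]
 [ 0.49778189  0.01224967  0.        ]
 [ 0.62168786 -0.08286767  0.        ]]
top pred [[367.02603542 235.44104209]] [[241.61192262 242.62513118]
 [298.80001601 165.02378202]]
side pred [[260.9075099  279.18926746]] [[227.09031825 190.24738812]
 [315.3874203  217.16356014]] corners [[308.83682692 168.36050046]
 [387.9314237  306.0049396 ]
 [234.7545108  345.81475073]
 [189.96950915 189.4213228 ]]
```

Run:
```python
import cv2
g=cv2.imread('pics/top0.png')[120:290,190:410];cv2.imwrite('pics/topz.png',cv2.resize(g,None,fx=3.5,fy=3.5,interpolation=cv2.INTER_CUBIC))
```

```text
(no output)
```

View pics/topz.png

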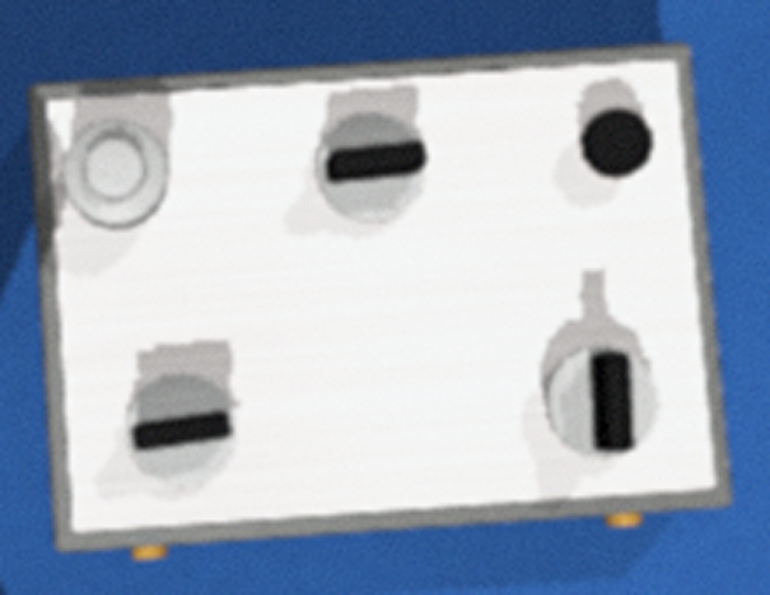

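```bash
cat >> h.py <<'E'
L=np.array([[.115,.165],[.115,-.165],[-.115,-.165],[-.115,.165]])
studs=[[-.06,-.1],[-.06,.1],[.06,0]]
def W(p,xy,z):
    c,s=np.cos(p[2]),np.sin(p[2]);xy=np.atleast_2d(xy)
    return np.c_[xy@np.array([[c,s],[-s,c]])+p[:2],np.full(len(xy),z)]
E
python3 - <<'E'
from h import *
from cell import robot
cal=robot.calibration('top'); cs=robot.calibration('side')
corn=np.array([(198.8,145),(387,133.3),(398.5,263),(206.8,277)])
w=np.array([(364.3,234.2),(241.5,242.5),(296.9,165.7)])
sw=[]
def res(p):
    return np.r_[(proj(cal,W(p,L,.075))-corn).ravel(),(proj(cal,W(p,studs[:1],.122))-w[:1]).ravel(),(proj(cal,W(p,studs[1:],.1155))-w[1:]).ravel()]
r=least_squares(res,[.56,-.08,.04]);p=r.x;print(p,r.fun.round(1))
print('studs',W(p,studs,0))
print('loose direct top',ray(cal,w[:1],.120), 'far',ray(cal,w[1:],.1145))
print('side pred wingtop',proj(cs,W(p,studs[:1],.122)),proj(cs,W(p,studs[1:],.1155)),'corners',proj(cs,W(p,L,.075)))
g=cv2.imread('pics/side0.png')
for i,q in enumerate(proj(cs,np.r_[W(p,studs[:1],.122),W(p,studs[1:],.1155),W(p,L,.075)])): cv2.circle(g,tuple(int(v) for v in q.round()),1,(0,0,255),-1)
cv2.imwrite('pics/sidez.png',cv2.resize(g[150:380,170:410],None,fx=2.5,fy=2.5))
E
```

```text
[ 0.56180236 -0.08382395  0.04924418] [-2.3 -1.9  0.5 -2.4  1.7  2.  -2.3  1.3  2.1  0.6 -0.4  0.7  0.7 -0.7]
studs [[ 0.50679753 -0.18665618  0.        ]
 [ 0.49695267  0.01310137  0.        ]
 [ 0.62172963 -0.0808705   0.        ]]
loose direct top [[ 0.50781974 -0.18387126  0.12      ]] far [[ 0.49796807  0.01242275  0.1145    ]
 [ 0.62077814 -0.07987258  0.1145    ]]
side pred wingtop [[261.45125237 278.53615143]] [[226.5083937  189.99462771]
 [315.00594011 216.30104681]] corners [[307.69440122 167.69237791]
 [388.16054898 304.38506148]
 [235.86866053 345.29117433]
 [189.1798357  189.42426633]]
```

View pics/sidez.png

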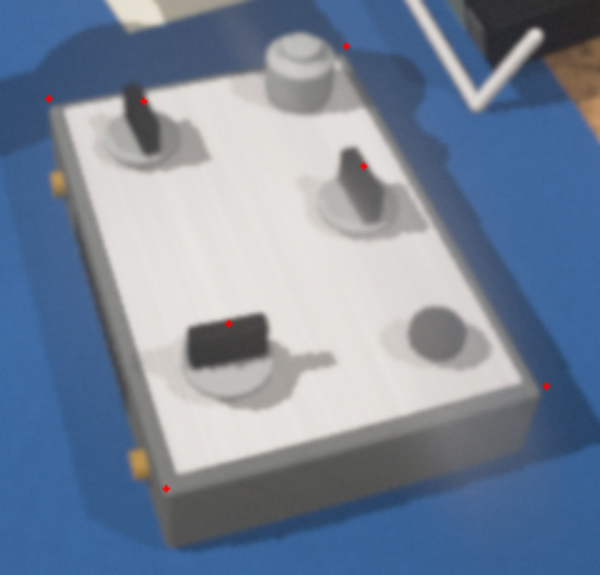

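The side view agrees with the fit, with the red predictions landing on the wing tops and corners. The loose stud is at about (0.507, -0.185) and the unit's yaw is about 0.05. I work out the approach now.

```bash
cat >> h.py <<'E'
def rows(st,pos,yaw):
    """shift (tool axes, mm) and turn (deg) to reach world pos and tool yaw with tool down"""
    M=R.from_euler('xyz',st['tool_rot']).as_matrix()
    d=M.T@(np.array(pos)-st['tool_pos'])*1000
    t=-(yaw-st['tool_rot'][2]); t=(t+np.pi)%(2*np.pi)-np.pi
    print('shift',d.round(1),'turn',np.degrees(t).round(2))
E
python3 - <<'E'
from h import *
from cell import robot
s=robot.observe(); rows(s,[.43,.2,.30],3.16)
print(ray(robot.calibration('top'),[[45,140],[40,225],[25,300]],.1))
E
```

```text
shift [-363.9 -220.9  -73.3] turn -16.0
[[0.67173605 0.33245511 0.1       ]
 [0.53230175 0.3379125  0.1       ]
 [0.41350991 0.35853768 0.1       ]]
```

```bash
python3 -m pendant '[[[-10,-6,-25],-2],[[-30,-20,-50],-4],[[-65,-45,-73],-6],[[-105,-68,-73],-8],[[-145,-92,-73],-10],[[-185,-115,-73],-12],[[-225,-138,-73],-14],[[-262,-160,-73],-16],[[-300,-182,-73],-16],[[-335,-203,-73],-16]]' 1
python3 - <<'E'
from h import *
from cell import robot
s=robot.observe(); print(s['qpos']); rows(s,[.507,-.185,.24],3.16)
E
```

```text
time: 1.43
tool_pos: [0.3885, 0.2427, 0.3]
tool_rot: [3.141, 0.001, -3.123]
contact_force: [0.8, 1.2, -0.5]
opening: 0.0916
[ 3.90638593e-01  1.65467884e-01  1.55908044e+00  1.51557638e-04
  1.41624346e+00 -1.19880621e+00]
shift [-110.5 -429.8   59.9] turn 0.01
```

```bash
python3 -m pendant '[[[-10,-30,0],0],[[-20,-70,0],0],[[-32,-110,0],0],[[-44,-150,5],0],[[-56,-190,15],0],[[-67,-230,25],0],[[-78,-270,35],0],[[-90,-310,45],0],[[-101,-350,55],0],[[-106,-385,60],0]]'
python3 - <<'E'
from h import *
from cell import robot
cal=robot.calibration('wrist');s=robot.observe();im=robot.read_camera('wrist');cv2.imwrite('pics/w1.png',im[:,:,::-1])
print(s['tool_pos']); rows(s,[.507,-.185,.24],3.16)
print(proj(cal,[[.507,-.186,.122]]), robot.find_in('wrist','loose_stud_grip'))
E
```

```text
time: 2.27
tool_pos: [0.502, -0.1421, 0.239]
tool_rot: [3.141, 0.0, -3.123]
contact_force: [1.3, 0.3, -0.1]
opening: 0.092
[ 0.50196626 -0.14209003  0.23900306]
shift [ -4.2 -43.   -1. ] turn 0.01
[[202.8003083  190.27464184]] [{'xy': [0.4025, 0.4667], 'p': 0.96}]
```

View pics/w1.png

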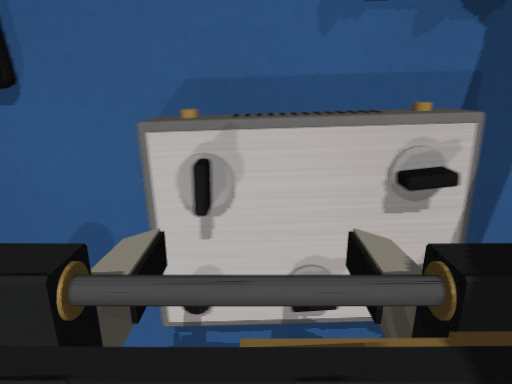

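The wrist view shows the loose wing upright at (202,187), against a prediction of (203,190). I refine the measurement from this picture.

Run:
```python
from h import *
from cell import robot
s=robot.observe();cal=robot.calibration('wrist');g=cv2.imread('pics/w1.png')
m=(g.max(2)<60).astype(np.uint8);m[:140]=0;m[225:]=0;m[:,:170]=0;m[:,240:]=0
ys,xs=np.where(m);r=cv2.minAreaRect(np.c_[xs,ys].astype(np.float32));print(r,xs.size)
b=cv2.boxPoints(r);print(b)
for z in(.122,.11):print(ray(cal,b,z).round(4))
cv2.imwrite('pics/w1z.png',cv2.resize(g[140:230,150:260],None,fx=6,fy=6,interpolation=cv2.INTER_CUBIC))
```

```text
((202.08267211914062, 186.98057556152344), (56.06886672973633, 15.491397857666016), 88.09085083007812) 818
[[193.40732 159.21974]
 [208.8901  158.70366]
 [210.75803 214.74141]
 [195.27524 215.25749]]
[[ 0.4799 -0.1962  0.122 ]
 [ 0.4793 -0.1836  0.122 ]
 [ 0.5278 -0.1833  0.122 ]
 [ 0.5284 -0.1965  0.122 ]]
[[ 0.4823 -0.1984  0.11  ]
 [ 0.4817 -0.1853  0.11  ]
 [ 0.5323 -0.1849  0.11  ]
 [ 0.533  -0.1987  0.11  ]]
```

View pics/w1z.png

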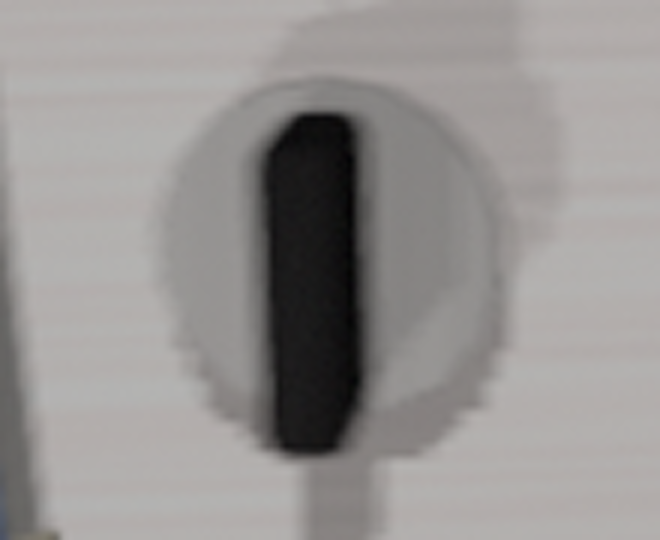

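```bash
python3 -m pendant '[[[-2,-22,0],0],[[-4,-45,10],0],[[-4,-45,35],0],[[-4,-45,65],0],[[-4,-45,95],0],[[-4,-45,120],0],[[-4,-45,134],0],[[-4,-45,142],0],[[-4,-45,142],0],[[-4,-45,142],0]]' 0.6
python3 - <<'E'
from h import *
from cell import robot
cal=robot.calibration('wrist');s=robot.observe();im=robot.read_camera('wrist');cv2.imwrite('pics/w2.png',im[:,:,::-1])
im=robot.read_camera('side');cv2.imwrite('pics/s2.png',cv2.resize(im[150:380,170:410,::-1],None,fx=2.5,fy=2.5))
print(s['tool_pos'],s['contact_force']); print(proj(cal,[[.506,-.187,.122]]))
E
```

```text
time: 3.2
tool_pos: [0.5066, -0.1902, 0.0968]
tool_rot: [-3.141, -0.001, -3.128]
contact_force: [-0.3, 1.0, 0.3]
opening: 0.0552
[ 0.50660427 -0.19018184  0.0968181 ] [-0.33725547  0.95792226  0.29719201]
[[262.25730906 272.74539837]]
```

View pics/w2.png

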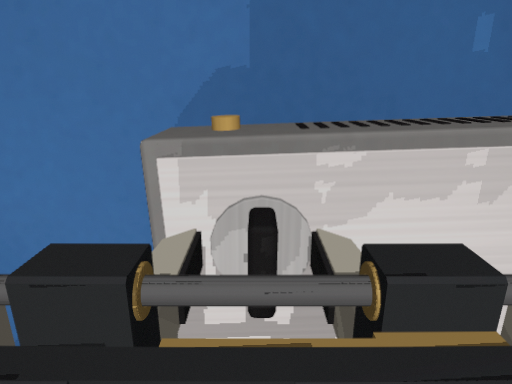

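View pics/s2.png

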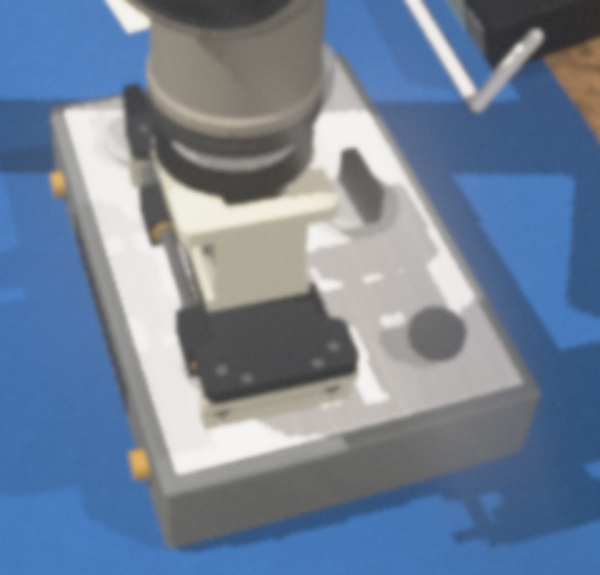

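The fingers straddle the wing, which sits at column 262 while the pad centre is at about 258, so it is 2 mm towards +y. I correct that and close gently.

```bash
python3 -m pendant '[[[0,2,0],0],[[0,2,0],0],[[0,2,0],0],[[0,2,0],0],[[0,2,0],0],[[0,2,0],0],[[0,2,0],0],[[0,2,0],0],[[0,2,0],0],[[0,2,0],0]]' 0 10
```

```text
time: 4.13
tool_pos: [0.5069, -0.1877, 0.0975]
tool_rot: [-3.141, 0.001, -3.128]
contact_force: [0.6, 5.5, 2.1]
opening: 0.0126
```

```bash
python3 -m pendant '[[[0,1,0],0],[[0,1,0],0],[[0,1,2],0],[[0,1,4],0],[[0,1,6],0],[[0,1,8],0],[[0,1,10],0],[[0,1,12],0],[[0,1,12],0],[[0,1,12],0]]' 0 35
```

```text
time: 4.97
tool_pos: [0.507, -0.1874, 0.0857]
tool_rot: [-3.14, 0.001, -3.128]
contact_force: [-3.0, -5.0, 6.0]
opening: 0.0128
```

```bash
python3 -m pendant '[[[0,-0.5,0.5],0],[[0,-0.5,1],0],[[0,-0.5,1.5],0],[[0,-0.5,1.5],0]]' 0 35
```

```text
time: 5.3
tool_pos: [0.507, -0.1875, 0.085]
tool_rot: [-3.141, 0.001, -3.128]
contact_force: [-2.4, 0.0, 11.2]
opening: 0.0129
```

```bash
python3 -m pendant '[[[0,0,0.5],5],[[0,0,0.5],10],[[0,0,0.5],15],[[0,0,0.5],20],[[0,0,0.5],25],[[0,0,0.5],30],[[0,0,0.5],30]]' 0 35; python3 -c "
from cell import robot
s=robot.observe();print(s['torque'],s['qpos'])"
```

```text
time: 5.88
tool_pos: [0.5071, -0.1872, 0.085]
tool_rot: [3.141, 0.002, 2.626]
contact_force: [-1.8, -1.1, 9.2]
opening: 0.0125
[-0.13531858  0.60987301 -0.03308136] [-4.95658967e-01  5.22636550e-01  1.66830748e+00  4.91691695e-04
  9.49024792e-01 -1.55162767e+00]
```

```bash
python3 -m pendant '[[[0,0,0.3],6],[[0,0,0.3],12],[[0,0,0.3],18],[[0,0,0.3],24],[[0,0,0.3],30],[[0,0,0.3],36],[[0,0,0.3],42],[[0,0,0.3],48],[[0,0,0.3],52],[[0,0,0.3],52]]' 0 35; python3 -c "
from cell import robot
s=robot.observe();print(s['torque'],s['qpos'])"
```

```text
time: 6.72
tool_pos: [0.5075, -0.1869, 0.085]
tool_rot: [3.139, 0.0, 1.715]
contact_force: [-2.1, -0.9, 6.3]
opening: 0.0127
[-0.18179009  0.30399141 -0.02596079] [-4.95241642e-01  5.22586636e-01  1.66825396e+00  1.40164776e-03
  9.48456725e-01 -6.40242345e-01]
```

```bash
python3 -m pendant '[[[0,0,0.5],2],[[0,0,0.5],4],[[0,0,0.5],6],[[0,0,0.5],6]]' 0 35; python3 -c "
from cell import robot
s=robot.observe();print(s['torque'],s['qpos'])"
```

```text
time: 7.05
tool_pos: [0.5076, -0.1868, 0.085]
tool_rot: [3.139, 0.0, 1.609]
contact_force: [-2.8, -1.1, 8.0]
opening: 0.0128
[-0.43601743  0.6151049   0.20724848] [-4.95069290e-01  5.22528108e-01  1.66846634e+00  1.43945954e-03
  9.47895703e-01 -5.33959374e-01]
```

The moment about z jumped to 0.2 N m, which is the hard stop, at yaw 1.61 as expected. I release and retreat.

```bash
python3 -m pendant '[[[0,0,0],0],[[0,0,0],0],[[0,0,0],0],[[0,0,0],0],[[0,0,-10],0],[[0,0,-25],0],[[0,0,-45],0],[[0,0,-70],0],[[0,0,-100],0],[[0,0,-130],0]]' 0.6 && python3 -m pendant '[[[0,35,-20],0],[[0,70,-20],0],[[0,105,-20],0],[[0,140,-20],0],[[0,140,-20],0],[[0,140,-20],0]]'
python3 - <<'E'
from h import *
from cell import robot
for n in('top','side','wrist'):
    cv2.imwrite(f'pics/{n}3.png',robot.read_camera(n)[:,:,::-1])
E
```

```text
time: 7.88
tool_pos: [0.5059, -0.1861, 0.2156]
tool_rot: [-3.141, -0.002, 1.609]
contact_force: [0.5, -0.6, -0.0]
opening: 0.0548
time: 8.38
tool_pos: [0.6458, -0.18, 0.2331]
tool_rot: [-3.137, -0.004, 1.61]
contact_force: [-0.4, 0.9, -0.7]
opening: 0.0554
```

View pics/side3.png

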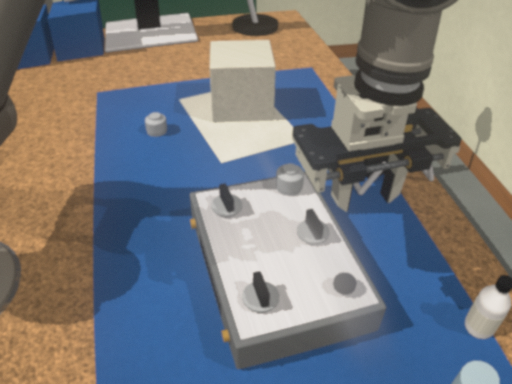

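View pics/top3.png

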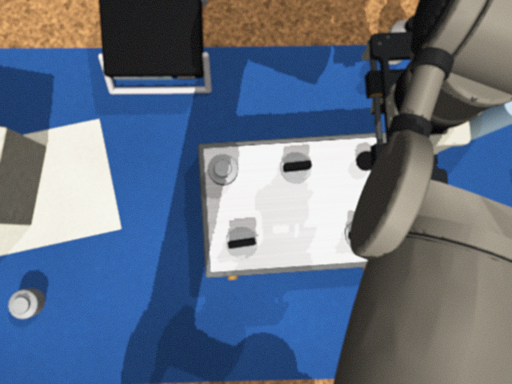

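View pics/wrist3.png

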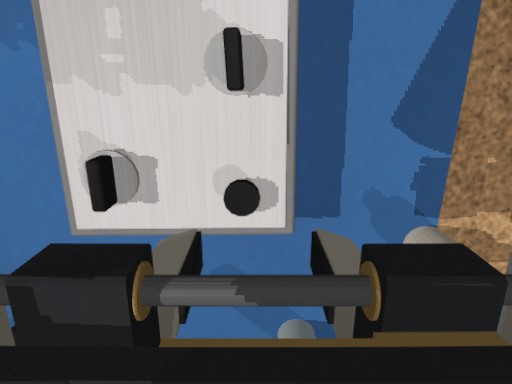

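The side view shows all three wings parallel, with the loose one at (261,289), and the wrist view agrees. Next I check its height against the caught and uncaught levels.

Run:
```python
from h import *
from cell import robot
cs=robot.calibration('side');g=cv2.imread('pics/side3.png');z=cv2.resize(g,None,fx=5,fy=5,interpolation=cv2.INTER_CUBIC)
p=[.5618,-.0838,.0492]
t=np.linspace(0,2*np.pi,60);c=.027*np.c_[np.cos(t),np.sin(t)]
out=[]
for i,s in enumerate(studs):
    for dz,col in((.0115,(0,0,255)),(.018,(0,255,0))):
        q=proj(cs,W(p,c+np.array(s),.075+dz))*5+2
        cv2.polylines(z,[q.astype(int).reshape(-1,1,2)],True,col,1)
    u=proj(cs,W(p,[s],.1))[0]*5; x,y=u.astype(int); out.append(z[y-130:y+150,x-130:x+130])
cv2.imwrite('pics/cmp.png',np.hstack(out))
```

```text
(no output)
```

View pics/cmp.png

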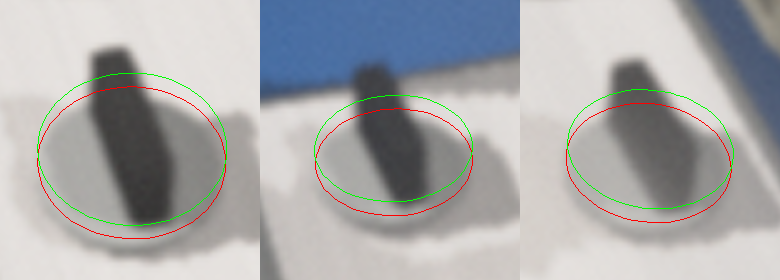

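The loose stud's disc sits against the red "caught" outline (6.5 mm lower) just as the two fastened studs do, and all three wings are parallel. The gripper is clear, so I hand in.

```bash
python3 -c "
from cell import robot
s=robot.observe();print(s['time'],s['contact_force'],abs(s['qvel']).max());print(robot.hand_in())"
```

```text
8.5333 [-0.91165562 -0.6219532   0.24014341] 0.01867290161879377
the job is handed in; nothing more can be done
None
```

The undone stud is now fastened, and I handed the job in at 8.5 s; no verdict was given.

- **What I did:** I gripped the stud's wing and pressed it down about 12.5 mm until it met its bottom stop. I then turned it about 88° clockwise by the tool's yaw, until the moment rose at the hard stop, then let go and moved the gripper clear.
- **Height:** In the side picture the stud's disc sits at the same level as the two fastened ones, about 6.5 mm lower than at the start, so the cam looks caught.
- **Wings:** All three are parallel along the unit's long side, and the other two studs look unchanged.
- **Contact:** The force on the tool was within noise (about 1 N) and the arm was at rest.
- **What I could not check:** In the last top picture the arm hides the loose stud, so the final checks rest on the side and wrist pictures. The joint values themselves can't be read directly. No check failed.

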